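Rack the slide tray and hold the slide warmer's cover half open

ROBOT

A 7-joint arm with a two-finger parallel gripper is mounted at the origin on the work surface. World frame = base frame: x ahead of the robot, y to its left, z up, the work surface at z = 0. Lengths are in m, angles in degrees, forces in N, time in s.
With the tool pointing down it reaches from about 0.425 to 0.875 m from the base axis. Payload 4.7 kg.
Tool frame: the origin (TCP) lies at the very end of the fingers, on their centre line; the grasp point (between the pads) lies env.grip_point_offset behind it (env.grip_point_offset is the distance from the TCP to the grasp point, in m); z points along the fingers, y is the direction in which the jaws open and shut (so a half turn about z gives the same grasp; the last joint's range is limited). The gripper opens to 87 mm and grips with 3 to 60 N. Pads are 19 mm wide; open, the fingers measure 117 mm over their backs; the gripper's body (75 mm by 190 mm) begins 51 mm behind the grasp point.
Start: joints at [65.839, 18.392, -4.016, 83.108, 1.295, 78.541, -3.26], TCP at [0.274, -0.589, 0.223] pointing down, gripper open.
Joint ranges: [-163.93, 163.93], [-17.29, 119.83], [-79.2, 71.16], [3.27, 140.29], [-89.18, 269.18], [5.43, 117.66], [-154.24, 154.24]. Speed limits (degrees/s): [147.25, 147.25, 180, 180, 180, 180, 180].

INTERFACE

Orientations are given as [roll, pitch, yaw] about the fixed x, y, z axes, in that order (R = Rz(yaw) Ry(pitch) Rx(roll)).
In Python, from cell import env gives the robot as it stands.
- The arm moves only by the tool send_rows, never from a script. Its argument "plan" is a list of rows, each a list of 7 numbers: the finger opening in mm, from 0 to 87, then the shift along the tool's x, y, z in mm, then the turn, a rotation vector about the tool's x, y, z in rad. A call has 1 to 12 rows; each row shifts and turns the commanded pose from where the row before left it, along the tool's axes as they then stand; what a row does not reach is not made up. A row lasts 1/10 s, in which the tool goes at most 50 mm and 8.59 degrees, less where a joint would pass 70% of its speed; a pose out of reach is approached as far as the arm can. A call is refused whole if a number of a shift passes 50 or a number of a turn 0.15, either way. A call with a gripper value outside its range is refused whole. The fingers move at their own pace and stop on an object; "grip_force" is the grip in N (left out, the last holds). Time passes only in rows, so rows that do not move let the fingers close. It gives the time, the measured TCP pose, the force and the opening at its end, in the units of the state.
- env.get_obs(): the state, without advancing time (a new reading comes with each control period).
- env.read_camera(name): name is "scene" or "top"; returns the picture (420x560x3 uint8, red, green, blue); there is no depth.
- env.get_calibration(name): a dict with "fx", "fy", "cx", "cy" (pixels), "k1" (the pictures are not rectified: a ray, as slopes to the right and down, at radius r is drawn at 1 + k1 r^2 times it, then the intrinsics apply), "extrinsics" (4x4, takes a point from camera to world coordinates). Camera axes: x right, y down, z forward; pixel columns grow to the right and rows downward; lengths in m; the calibration is good to about 2 mm. A picture is of the moment at which its call begins. get_calibration takes no time and is no camera call.
- env.sign_off(): hands the job in, once; it reports no verdict.
Trained networks look in the newest picture that a camera, given by its name, has taken for a name from the list of things; names that differ only in an ending like _2 or _b are one class to them, and where a whole thing is asked for, a point or a joint stands for the part that bears it (a point fixed in the world has none). Each returns a list of dicts, best first, with "confidence" (0 to 1); they miss things now and then, are a little off and sometimes report something else, mostly with a low value. They report only what shows in the picture. A call takes as long as a camera call. They do not tell look-alikes from the thing itself.
- env.regions_of(camera, query): "region" (420x560 bool, what is visible of it) and "rect" ([left, top, right, bottom] in pixels, round what is visible of it).
The state is a dict: "time_s": time; "qpos": joint angles; "joint_velocities": joint speeds; "effort": joint torques, N m; "tool_pos": TCP position; "tool_rot": TCP orientation; "force": force on the tool from outside, world axes, zero at the start; "wrist_torque": the same for the moment, N m; "grip_width": finger opening in m.
Only numpy, scipy, OpenCV 4.12 (cv2) and the standard library are available. Lean on these libraries where they do the work, as an engineer would, in place of code of your own. Each camera call takes 0.05 s, during which the arm holds its last target. There are 200 camera calls.

TASK

Someone has left a tray of finished slides on the closed cover of the slide warmer. Keeping it level, slide that tray fully home into the empty top slot of the tray rack and let go of it; then raise the warmer's cover to 45 degrees and hold it steady there so that I can pick the dried slides off the plate. The cover has no stay and must not be let slam, so finish while you are still holding it; leave the other trays and the things on the bench where they are.

Things in the scene. Friction and masses are not known exactly. Their poses are not given: they have to be found in the camera images.
- tray_centre (a point): Centre of the flat body of the loose aluminium slide tray, half-way up it: 120 mm long (its x), 84 mm wide (y), 8 mm thick (z up), four glass slides lying in it; 0.1 kg. At its -x end an upright riser (x -68 to -60 mm, 26 mm wide) carries the raised handle. It starts flat on the warmer's cover, its handle end pointing roughly to -y of the world.
- tray_handle (a point): Centre of that tray's raised handle: a flat bar 65 mm long (along the tray's x), 26 mm wide (y; grasp it across this) and 8 mm thick, sticking straight out from the tray's -x end. It lies 95 mm to -x of the tray's centre and 30 mm above the tray's underside, so 26 mm above tray_centre. Axes as the tray's.
- slot (a point): The rack's empty top slot: where the centre of the tray's UNDERSIDE lies when fully home, 103 mm above the bench. x points into the rack (push the tray body first that way, handle left outside), z up. Open mouth 60 mm to -x. The tray rests on side ledges level with this point; the slot is 92 mm wide, 15 mm high from ledges to the 5 mm roof. Rear stops end its travel here.
- rack: The tray rack: a grey stand of two side plates with a roof, fixed to the bench, 126 mm deep, 104 mm wide, 123 mm high, open in front (its -x side) and behind. Its two lower slots hold two like trays whose handles stick out in front; the top slot is empty. A tray fully home in it has its handle in front of the mouth, higher than the roof. Origin on the bench.
- cover_hinge (a point): Middle of the hinge line at the back of the slide warmer's cover, 74 mm above the bench. The warmer is a white housing 220 mm deep, 300 mm wide, 68 mm high, fixed to the bench; the hinge is 102 mm behind its centre. With the cover closed x points from the warmer's front to its back, y lies along the hinge, z up; the axes turn with the cover.
- cover_bar (a point): Centre of the cover's handle: a round steel bar, 12 mm diameter, 120 mm long, parallel to the hinge (y), on two thin posts 52 mm either side, near the cover's front edge, 29 mm free beneath it. In the cover's frame 180 mm in front (-x) of the hinge and 60 mm above it; closed, 134 mm above the bench. It moves up and back on an arc of 190 mm radius about the hinge.
- cover (a joint): Opening angle of the warmer's clear plastic cover (205 mm deep, 286 mm wide, top face 99 mm above the bench when closed, about 0.4 kg), hinged at the back: 0 closed, grows as the front edge rises, stop at 1.7 rad. Free hinge: the cover falls shut when let go. Holding it takes about 2 N at the bar.
- tray: The same loose slide tray as a body; origin at the centre of the underside of its flat body, axes as for tray_centre.
- tray_low: Like tray already in the rack's lowest slot; leave it. Origin at the centre of its underside.
- tray_mid: Like tray already in the rack's middle slot; leave it. Origin at the centre of its underside.
- jar: Green staining jar with a white cap, 58 mm wide, 98 mm high, standing beside the rack. Origin at its foot. Leave alone.
- oil: Small brown bottle, 32 mm wide, 78 mm high, on the rack's other side. Origin at its foot. Leave alone.
- timer: Flat white timer, 60 x 70 x 18 mm, on the bench in front of the warmer. Origin at the centre of its underside. Leave alone.
- slidebox: Closed grey slide box, 90 x 98 x 33 mm, at the right end of the bench. Origin at the centre of its underside. Leave alone.
- forceps: Steel forceps, 125 mm long (x), 10 mm wide, 5 mm thick, lying on the bench in front of the rack. Origin under its centre. Leave alone.
- washbottle: White wash bottle with blue cap, 68 mm wide, 190 mm high, at the left end of the bench. Origin at its foot. Leave alone.
Mind the look-alikes: they are no part of the job. What is shaped like the tray but brown or pink is not meant.

How it is judged (in metres and radians):
On the way, in this order (a step that is already met when the one before it is completed fails the run):
1. the tray lies fully home and level in the rack's top slot, let go (x of tray_centre in the frame of slot between -0.008 and 0.006 m and y of tray_centre in the frame of slot between -0.007 and 0.007 m and z of tray_centre in the frame of slot between 0 and 0.008 m and angle between the x axis of tray_centre and the x axis of slot, either way round below 0.09 rad and angle between tray_centre's own z axis and vertical below 0.06 rad and contact force between tray and the fingers below 0.1 N), for 0.3 s.
2. the cover is held by the fingers at 45 degrees, within 8 degrees (value of joint cover between 0.645 and 0.925 rad and velocity of joint cover between -0.06 and 0.06 rad/s and contact force between cover and the fingers above 0.5 N), for 0.3 s.
At the end, for the whole second after the job is handed in: The tray rests level and untouched in the top slot, no more than 8 mm short of the rear stops, and the fingers hold the cover (at least 0.5 N) still at 45 degrees, give or take 8 degrees, through the last second (all of step 1 and all of step 2); the arm keeps its last pose, push and grip.
It fails at once if the tray was tipped by more than 25 degrees (angle between tray_centre's own z axis and vertical above 0.44 rad).
It fails at once if the cover was let slam (velocity of joint cover below -3.5 rad/s).
It fails at once if another tray in the rack was shifted by over 20 mm (distance of any of tray_low, tray_mid from where it was at the start of the episode above 0.02 m).
It fails at once if something standing on the bench was shifted by over 40 mm (distance of any of jar, oil, timer, slidebox, forceps, washbottle from where it was at the start of the episode above 0.04 m).
It also fails if it takes over 70 s, if anything falls off the work surface, if the arm or the gripper's body presses on something with over 40 N, if the wrist force passes 120 N, or if a joint passes its speed limit or range.

## Working session

There is one attempt and no reset: what is moved stays moved. The work goes in short steps, Python scripts to look and compute and a tool call to move; the robot and the scene stay as the last step left them, time stands still between calls to the robot, and variables do not carry over. Pictures are saved under pics/ and viewed, about 8 in all and at most 12, crops included, and the job is handed in when it is done.

Besides the shell and the picture viewer there is one more tool, called as name(argument=value, ...), one argument or row to a line, values as JSON. send_rows: Moves the arm, as the interface text tells. Its arguments: {"type":"object","properties":{"plan":{"type":"array"},"grip_force":{"type":"number"}},"required":["plan"]}

```bash
mkdir -p pics; ls; python3 - <<'E'
from cell import env
import cv2,numpy as np
o=env.get_obs();print({k:np.round(v,3) for k,v in o.items()});print(env.grip_point_offset)
for c in("scene","top"):
    im=env.read_camera(c);cv2.imwrite(f"pics/{c}0.png",im[:,:,::-1])
    k=env.get_calibration(c);print(c,k["fx"],k["fy"],k["cx"],k["cy"],k["k1"]);print(np.round(k["extrinsics"],4))
    for n in("tray","rack","cover","cover_bar","tray_handle"):
        for r in env.regions_of(c,n)[:3]:print(n,round(r["confidence"],2),r["rect"],int(r["region"].sum()))
E
```

```text
pics
{'time_s': np.float64(0.0), 'qpos': array([65.84 , 18.44 , -4.015, 83.174,  1.294, 78.54 , -3.26 ]), 'joint_velocities': array([-0.032, -0.031,  0.042,  0.035, -0.034,  0.021, -0.02 ]), 'effort': array([ 0.0000e+00, -4.9129e+01, -4.0400e-01, -3.1253e+01, -6.4000e-02,
        4.4000e-02,  0.0000e+00]), 'tool_pos': array([ 0.274, -0.589,  0.221]), 'tool_rot': array([-1.79891e+02,  5.00000e-03,  2.49690e+01]), 'force': array([ 0.239, -0.798, -0.578]), 'wrist_torque': array([-0.019, -0.032,  0.008]), 'grip_width': np.float64(0.087)}
0.0187
scene 429.82170673567117 429.82170673567117 283.4045364461096 201.68190167074303 -0.1067075903442096
[[ 0.88    0.3313 -0.3403  0.9827]
 [ 0.4745 -0.6426  0.6016 -0.8557]
 [-0.0194 -0.6909 -0.7227  1.1182]
 [ 0.      0.      0.      1.    ]]
tray 0.97 [101.2, 319.5, 138.0, 376.8] 1326
tray 0.95 [122.9, 259.7, 183.8, 287.2] 1069
tray 0.94 [255.6, 232.1, 293.4, 279.7] 1053
rack 0.71 [300.0, 149.6, 344.9, 203.7] 1634
cover 0.96 [217.3, 212.0, 326.3, 308.2] 4826
cover 0.4 [173.4, 318.1, 223.0, 365.2] 1353
cover_bar 0.8 [216.6, 211.2, 321.8, 308.7] 459
[... 206 characters left out ...]
5612613 209.64208280945928 -0.15691459159718318
[[-1.680e-02 -9.883e-01  1.517e-01  2.370e-01]
 [-9.998e-01  1.490e-02 -1.360e-02  4.000e-04]
 [ 1.110e-02 -1.519e-01 -9.883e-01  1.792e+00]
 [ 0.000e+00  0.000e+00  0.000e+00  1.000e+00]]
tray 0.85 [373.0, 257.9, 408.2, 314.7] 1006
tray 0.82 [318.0, 170.9, 375.8, 196.8] 1067
tray 0.81 [440.0, 233.4, 480.6, 284.6] 844
rack 0.82 [198.1, 174.7, 242.0, 219.5] 1378
cover 0.62 [295.8, 154.2, 386.8, 218.1] 4370
cover 0.54 [409.7, 194.6, 438.3, 223.1] 814
cover_bar 0.57 [296.9, 153.4, 385.6, 220.8] 4308
tray_handle 0.84 [375.8, 258.8, 410.7, 314.3] 1050
tray_handle 0.8 [440.9, 235.9, 483.2, 283.5] 745
tray_handle 0.78 [317.1, 170.3, 378.1, 197.4] 1104
```

View pics/scene0.png

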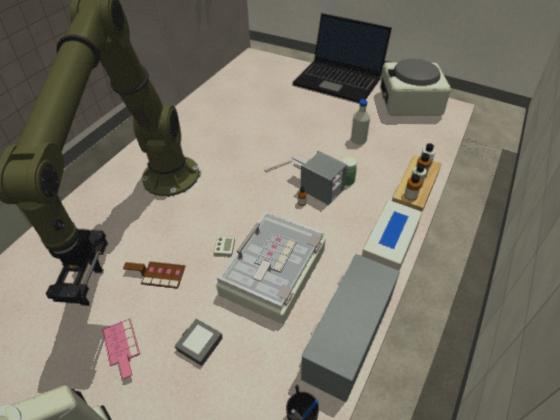

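View pics/top0.png

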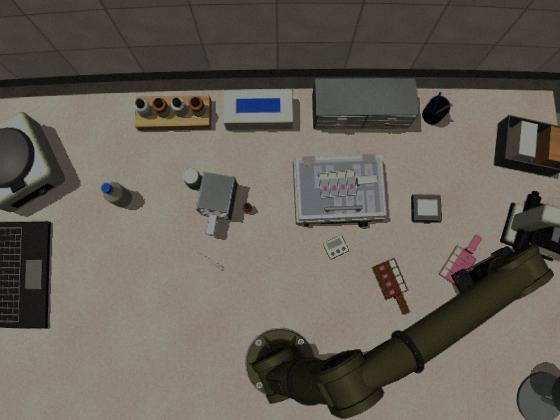

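The scene and top pictures show three tray shapes. The candidates in the top view are:
- grey, on the warmer's cover, at about (347,184)
- brown, on the bench, at (391,286)
- pink, on the bench, at (460,259)

The one on the cover is meant: it is aluminium, lies on the cover, and its handle points to -y, which is right in this view. I'll enlarge it and the rack.

```bash
cat > h.py <<'E'
import numpy as np,cv2
from cell import env
K={c:env.get_calibration(c) for c in("scene","top")}
def proj(c,P):
    k=K[c];E=np.linalg.inv(k["extrinsics"]);q=np.atleast_2d(P)@E[:3,:3].T+E[:3,3]
    s=q[:,:2]/q[:,2:];s=s*(1+k["k1"]*(s**2).sum(1,keepdims=True))
    return s*[k["fx"],k["fy"]]+[k["cx"],k["cy"]]
def ray(c,uv,z):
    k=K[c];M=np.array([[k["fx"],0,k["cx"]],[0,k["fy"],k["cy"]],[0,0,1]])
    s=cv2.undistortPoints(np.array(uv,float).reshape(-1,1,2),M,np.array([k["k1"],0,0,0.]))[:,0]
    E=k["extrinsics"];d=np.c_[s,np.ones(len(s))]@E[:3,:3].T;o=E[:3,3]
    return o+d*((z-o[2])/d[:,2])[:,None]
def crop(c,x,y,w,h,f):
    im=cv2.imread(f"pics/{c}0.png")[y:y+h,x:x+w]
    im=cv2.resize(im,None,fx=f,fy=f,interpolation=cv2.INTER_CUBIC)
    im=cv2.convertScaleAbs(im,alpha=1.2)
    for i in range(0,w,10):
        if (x+i)%10==0 or 1:
            u=(10-x%10)%10+i
            if u<w: cv2.line(im,(u*f,0),(u*f,6 if (x+u)%50 else 16),(0,255,255),1); cv2.putText(im,str(x+u),(u*f+1,16),0,.3,(0,255,255)) if (x+u)%20==0 else 0
    for i in range(0,h,10):
        v=(10-y%10)%10+i
        if v<h: cv2.line(im,(0,v*f),(6,v*f),(0,255,255),1); cv2.putText(im,str(y+v),(8,v*f+4),0,.3,(0,255,255)) if (y+v)%20==0 else 0
    return im
E
python3 - <<'E'
from h import *
cv2.imwrite("pics/w.png",np.vstack([crop("top",286,146,114,86,7)[:300*2]]))
a=crop("top",180,160,80,80,5);b=crop("scene",260,140,110,80,5)[:400]
cv2.imwrite("pics/r.png",np.hstack([a[:, :400],b[:,:400]]))
cv2.imwrite("pics/ws.png",crop("scene",213,207,118,106,6)[:600])
E
```

```text
(no output)
```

View pics/w.png

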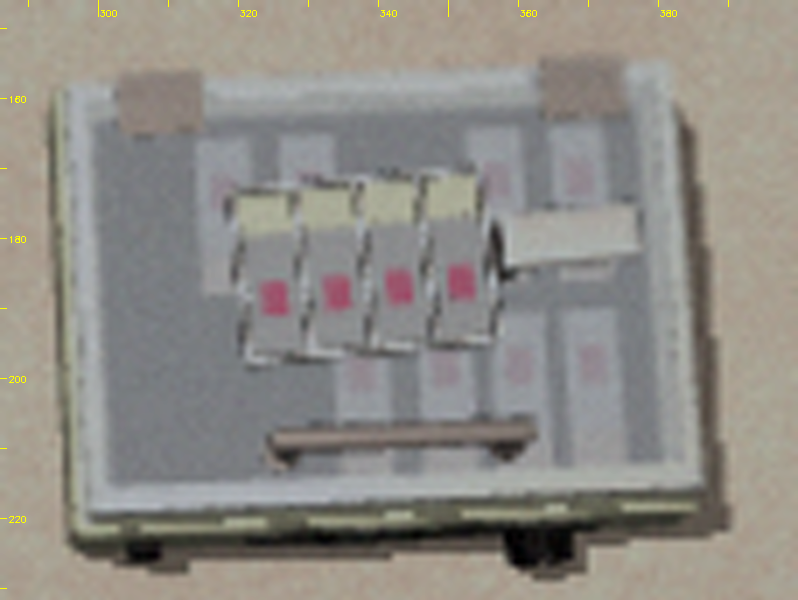

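View pics/r.png

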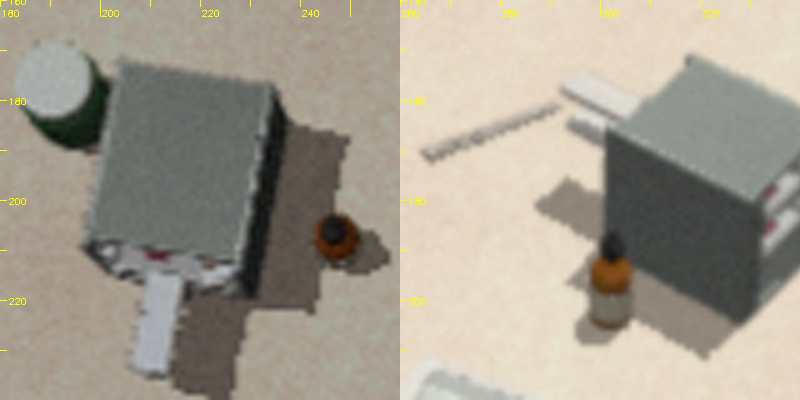

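View pics/ws.png

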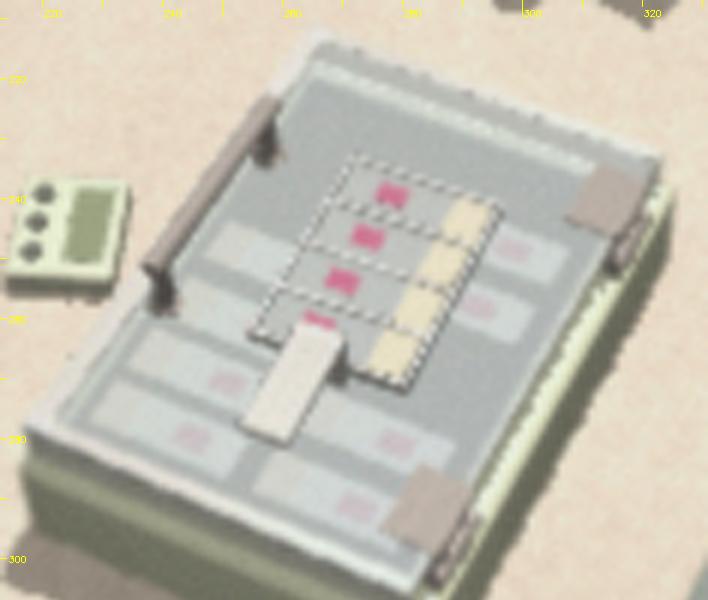

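The crops confirm the aluminium tray on the cover in the top view. Its body corners are about (319,173), (354,170), (357,195) and (321,198), and its handle end is at (377,179). The bar runs from (325,209) to (362,207). The rack roof spans (204,172) to (229,212), with the mouth facing -x (image-down). I'll fit the poses next.

```bash
cat > fit.py <<'E'
from h import *
from scipy.optimize import least_squares
def fit(obs,x0,nextra=0,verbose=1):
    # obs: (cam,u,v,x,y,z)
    def res(p):
        c,s=np.cos(p[2]),np.sin(p[2]);r=[]
        for cam,u,v,x,y,z in obs:
            x=x(p) if callable(x) else x
            r.append(proj(cam,[p[0]+c*x-s*y,p[1]+s*x+c*y,z])[0]-[u,v])
        return np.array(r).ravel()
    o=least_squares(res,x0,loss="soft_l1")
    if verbose: print(np.round(o.x,4),"yaw",np.degrees(o.x[2]).round(2));print(np.round(res(o.x).reshape(-1,2),1).tolist())
    return o.x
E
python3 - <<'E'
from fit import *
W=lambda X,Y:("top",286+X/7,146+Y/7); S=lambda X,Y:("scene",213+X/6,207+Y/6)
RT=lambda X,Y:("top",180+X/5,160+Y/5); RS=lambda X,Y:("scene",260+(X-400)/5,140+Y/5)
z=.107;h=.133
tb=[W(232,190)+(.06,-.042,z),W(476,170)+(-.06,-.042,z),W(494,340)+(-.06,.042,z),W(245,362)+(.06,.042,z)]
tbs=[S(352,155)+(.06,.042,z),S(502,208)+(.06,-.042,z),S(405,388)+(-.06,-.042,z),S(250,335)+(-.06,.042,z)]
th=[W(634,205)+(-.1275,-.013,h),W(638,252)+(-.1275,.013,h),W(500,215)+(-.0625,-.013,h)]
ths=[S(300,325)+(-.0625,.013,h),S(343,340)+(-.0625,-.013,h),S(288,443)+(-.1275,-.013,h),S(240,425)+(-.1275,.013,h)]
p0=[*ray("top",[338,184],z)[0,:2],1.5]
print("tray");fit(tb+th,p0);fit(tbs+ths,p0);fit(tb+tbs+th+ths,p0)
z=.123
rt=[RT(122,60)+(.063,.052,z),RT(272,85)+(.063,-.052,z),RT(243,260)+(-.063,-.052,z),RT(95,240)+(-.063,.052,z)]
rs=[RS(690,55)+(-.063,.052,z),RS(610,125)+(-.063,-.052,z),RS(755,200)+(.063,-.052,z),RS(750,322)+(.063,-.052,0),RS(607,255)+(-.063,-.052,0)]
p0=[*ray("top",[217,192],z)[0,:2],-.15]
print("rack");fit(rt,p0);fit(rs,p0);fit(rt+rs,p0)
b=[W(270,440)+(0,.06,.134),W(535,430)+(0,-.06,.134),S(155,262)+(0,-.06,.134),S(272,100)+(0,.06,.134)]
z=.099
f=lambda s:(lambda p:p[3]+s*.1025)
cv=[W(88,492)+(f(-1),.143,z),W(703,487)+(f(-1),-.143,z),W(678,65)+(f(1),-.143,z),W(68,85)+(f(1),.143,z),
 S(325,40)+(f(-1),.143,z) if 0 else S(30,425)+(f(-1),-.143,z),S(420,590)+(f(1),-.143,z),S(660,158)+(f(1),.143,z),S(325,40)+(f(-1),.143,z)]
p0=[*ray("top",[343,208],.134)[0,:2],0,.08]
print("bar");fit(b,p0[:3]);fit(b+cv,p0)
E
```

```text
tray
[ 0.5781 -0.1957  1.6463] yaw 94.33
[[-1.3, -0.3], [0.2, -0.6], [0.5, 0.3], [-0.5, 0.4], [0.4, -0.4], [0.8, 0.7], [-0.3, -0.1]]
[ 0.5835 -0.2016  1.655 ] yaw 94.82
[[-0.0, -0.2], [0.5, -0.8], [0.5, 0.0], [-0.4, -0.6], [-0.5, -0.4], [0.8, 0.0], [-0.1, 1.0], [-0.7, 0.9]]
[ 0.5808 -0.1985  1.654 ] yaw 94.77
[[-0.6, -1.0], [0.9, -1.5], [1.4, -0.7], [0.4, -0.3], [-0.3, -1.3], [0.1, -1.8], [0.2, -1.2], [-0.6, -1.7], [1.1, -1.5], [1.6, -0.4], [0.4, -1.1], [-0.8, -1.6], [0.4, -1.1], [-0.4, -0.2], [-1.0, -0.4]]
rack
[ 0.5534  0.1956 -0.165 ] yaw -9.46
[[-0.4, -1.2], [1.2, -1.5], [0.6, 1.7], [-1.8, 0.9]]
[ 0.5574  0.197  -0.1561] yaw -8.95
[[0.2, -1.0], [-0.5, 0.4], [1.0, 0.1], [-0.2, 0.8], [-0.3, -0.6]]
[ 0.5563  0.1965 -0.1548] yaw -8.87
[[-0.9, -1.9], [0.8, -2.6], [0.5, 0.7], [-1.9, 0.2], [-0.2, -1.0], [-0.9, 0.4], [0.6, 0.1], [-0.5, 0.7], [-0.6, -0.5]]
bar
[ 0.4949 -0.2091  0.0273] yaw 1.57
[[0.0, -0.4], [-0.4, -0.5], [-0.9, 0.5], [-0.1, -1.0]]
[ 0.4949 -0.2098  0.0166  0.0816] yaw 0.95
[[0.3, -0.6], [-0.1, -0.3], [-1.2, 0.6], [-0.0, -0.7], [-0.0, 0.9], [-0.2, -1.2], [-0.6, -2.0], [0.5, -2.6], [-0.7, -0.9], [-1.6, 0.6], [1.5, -1.1], [-1.1, -3.3]]
```

send_rows(
  plan=[
    [87, 34.6, -12.2, 0, 0, 0, 0],
    [87, 34.6, -12.2, 0, 0, 0, 0],
    [87, 34.6, -12.2, 0, 0, 0, 0],
    [87, 34.6, -12.2, 0, 0, 0, 0],
    [87, 34.6, -12.2, 0, 0, 0, 0],
    [87, 34.6, -12.2, 0, 0, 0, 0],
    [87, 34.6, -12.2, 0, 0, 0, 0],
    [87, 34.6, -12.2, 0, 0, 0, 0],
    [87, 34.6, -12.2, 0, 0, 0, 0],
    [87, 34.6, -12.2, 0, 0, 0, 0],
    [87, 34.6, -12.2, 0, 0, 0, 0],
    [87, 34.6, -12.2, 0, 0, 0, 0],
  ],
  grip_force=50,
)

```text
time_s: 1.8
tool_pos: [0.5899, -0.2802, 0.2228]
tool_rot: [180.0, -0.0, 25.0]
force: [-0.3, -0.2, 0.2]
grip_width: 0.0868
```

send_rows(
  plan=[
    [87, 0, 0, 0, 0, 0, -0.1354],
    [87, 0, 0, 0, 0, 0, -0.1354],
    [87, 0, 0, 0, 0, 0, -0.1354],
    [87, 0, 0, 0, 0, 0, -0.1354],
    [87, 0, 0, 0, 0, 0, -0.1354],
    [87, 0, 0, 0, 0, 0, -0.1354],
    [87, 0, 0, 0, 0, 0, -0.1354],
    [87, 0, 0, 0, 0, 0, -0.1354],
    [87, 0, 0, 0, 0, 0, -0.1354],
    [87, 0, 0, 10, 0, 0, 0],
    [87, 0, 0, 10, 0, 0, 0],
    [87, 0, 0, 0, 0, 0, 0],
  ],
)

```text
time_s: 3.0
tool_pos: [0.5876, -0.281, 0.1999]
tool_rot: [-179.8, -0.1, 94.7]
force: [0.1, 0.7, -0.0]
grip_width: 0.087
```

```bash
cat >> h.py <<'E'
from scipy.spatial.transform import Rotation as R
def togo(p,rpy=None,n=1):
    o=env.get_obs();A=R.from_euler("xyz",o["tool_rot"],degrees=True)
    print("pos",np.round(o["tool_pos"],4),"rot",np.round(o["tool_rot"],2),"w",o["grip_width"],"F",np.round(o["force"],1),"q",np.round(o["qpos"],0),"t",o["time_s"])
    print("tool shift mm",np.round(A.inv().apply(np.array(p)-o["tool_pos"])*1e3/n,2))
    if rpy is not None: print("turn rad",np.round((A.inv()*R.from_euler("xyz",rpy,degrees=True)).as_rotvec()/n,4))
E
python3 - <<'E'
from h import *
togo([.588,-.281,.112],[180,0,94.8])
for c in("scene","top"):cv2.imwrite(f"pics/{c}0.png",env.read_camera(c)[:,:,::-1])
cv2.imwrite("pics/a.png",np.hstack([crop("top",310,140,80,90,5),crop("scene",230,190,80,90,5)]))
E
```

```text
pos [ 0.5876 -0.281   0.1999] rot [-1.7979e+02 -1.0000e-01  9.4660e+01] w 0.0869956158666303 F [ 0.1  0.7 -0. ] q [ 44.  21. -27.  84.  10.  77.  21.] t 3.0
tool shift mm [-0.23  0.7  87.9 ]
turn rad [-0.0036 -0.0018 -0.0025]
```

View pics/a.png

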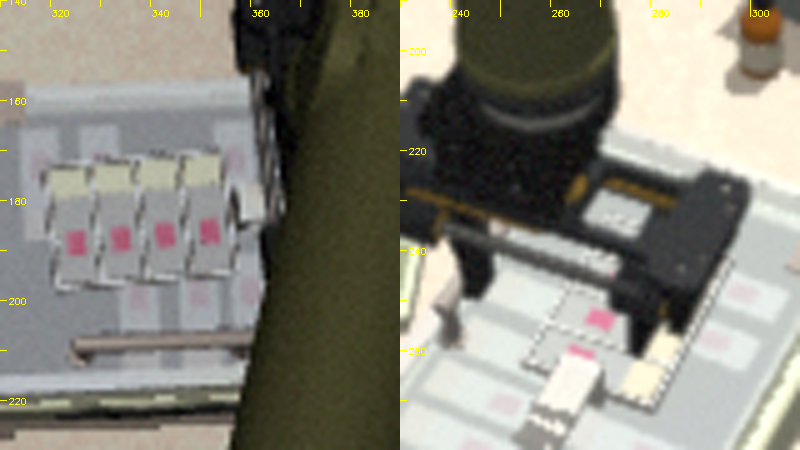

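The crop shows the open fingers straddling the handle (scene view, fingers at about (243,245) and (285,250), handle at about (263,268)). I'll descend and grip.

send_rows(
  plan=[
    [87, 0, 0, 15, 0, 0, 0],
    [87, 0, 0, 15, 0, 0, 0],
    [87, 0, 0, 15, 0, 0, 0],
    [87, 0, 0, 15, 0, 0, 0],
    [87, 0, 0, 15, 0, 0, 0],
    [87, 0, 0, 12, 0, 0, 0],
    [87, 0, 0, 0, 0, 0, 0],
    [45, 0, 0, 0, 0, 0, 0],
    [35, 0, 0, 0, 0, 0, 0],
    [30, 0, 0, 0, 0, 0, 0],
    [28, 0, 0, 0, 0, 0, 0],
    [26, 0, 0, 0, 0, 0, 0],
  ],
)

```text
time_s: 4.3
tool_pos: [0.5891, -0.2814, 0.116]
tool_rot: [180.0, 0.0, 94.8]
force: [0.4, 0.0, 0.6]
grip_width: 0.0548
```

send_rows(
  plan=[
    [20, 0, 0, 0, 0, 0, 0],
    [20, 0, 0, 0, 0, 0, 0],
    [20, 0, 0, 0, 0, 0, 0],
    [20, 0, 0, 0, 0, 0, 0],
    [10, 0, 0, 0, 0, 0, 0],
  ],
  grip_force=55,
)

```text
time_s: 4.8
tool_pos: [0.5889, -0.2813, 0.1155]
tool_rot: [-180.0, 0.0, 94.8]
force: [-0.6, 0.3, -0.1]
grip_width: 0.0254
```

send_rows(
  plan=[
    [10, 0, 0, -4, 0, 0, 0],
    [10, 0, 0, -8, 0, 0, 0],
    [10, 0, 0, -12, 0, 0, 0],
    [10, 0, 0, -14, 0, 0, 0],
    [10, 0, 0, -14, 0, 0, 0],
    [10, 0, 0, -14, 0, 0, 0],
    [10, 0, 0, -12, 0, 0, 0],
    [10, 0, 0, -8, 0, 0, 0],
    [10, 0, 0, 0, 0, 0, 0],
    [10, 0, 0, 0, 0, 0, 0],
  ],
)

```text
time_s: 5.8
tool_pos: [0.5888, -0.2812, 0.2013]
tool_rot: [-180.0, -0.0, 94.8]
force: [-0.3, -0.8, -0.7]
grip_width: 0.0248
```

```bash
python3 - <<'E'
from h import *
togo([.588,-.281,.2],[180,0,94.8])
for c in("scene","top"):cv2.imwrite(f"pics/{c}0.png",env.read_camera(c)[:,:,::-1])
cv2.imwrite("pics/b.png",np.hstack([crop("top",300,140,80,90,5),crop("scene",225,180,80,90,5)]))
E
```

```text
pos [ 0.5888 -0.2812  0.2013] rot [-1.7998e+02 -1.0000e-02  9.4790e+01] w 0.024845175072857842 F [-0.3 -0.8 -0.7] q [ 44.  21. -27.  84.  10.  77.  21.] t 5.8
tool shift mm [ 0.31 -0.78  1.3 ]
turn rad [-0.0004 -0.0001 -0.0002]
```

View pics/b.png

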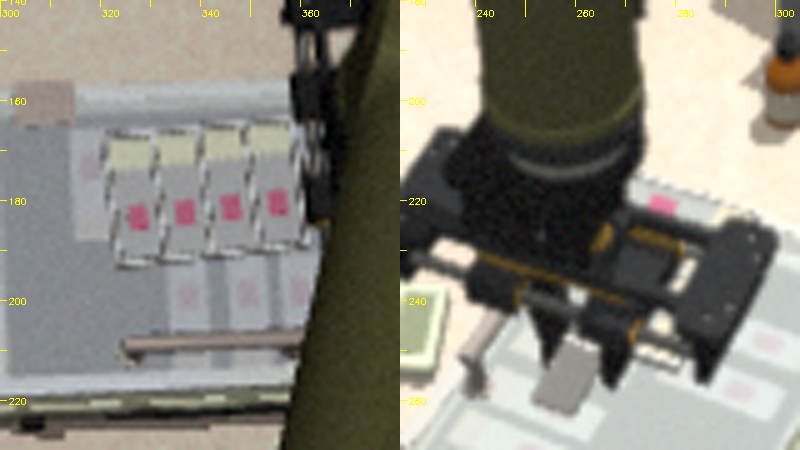

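The tray is lifted and held level. Next I carry it towards the rack.

send_rows(
  plan=[
    [10, 12, -4, 0, 0, 0, 0],
    [10, 25, -8, -5, 0, 0, 0],
    [10, 36, -12, -5, 0, 0, 0],
    [10, 40, -14, 0, 0, 0, 0],
    [10, 40, -14, 0, 0, 0, 0],
    [10, 40, -14, 0, 0, 0, 0],
    [10, 40, -14, 0, 0, 0, 0],
    [10, 40, -14, 0, 0, 0, 0],
    [10, 40, -14, 0, 0, 0, 0],
    [10, 40, -14, 0, 0, 0, 0],
    [10, 40, -14, 0, 0, 0, 0],
    [10, 40, -14, 0, 0, 0, 0],
  ],
)

```text
time_s: 7.1
tool_pos: [0.4013, 0.1395, 0.2109]
tool_rot: [-180.0, 0.1, 94.8]
force: [0.4, 0.4, -0.3]
grip_width: 0.0252
```

send_rows(
  plan=[
    [10, 40, -12, 0, 0, 0, 0.03],
    [10, 30, -8, 0, 0, 0, 0.08],
    [10, 17, -4, 0, 0, 0, 0.13],
    [10, 0, 0, 0, 0, 0, 0.14],
    [10, 0, 0, 0, 0, 0, 0.14],
    [10, 0, 0, 0, 0, 0, 0.14],
    [10, 0, 0, 0, 0, 0, 0.14],
    [10, 0, 0, 0, 0, 0, 0.14],
    [10, 0, 0, 0, 0, 0, 0.14],
    [10, 0, 0, 0, 0, 0, 0.14],
    [10, 0, 0, 0, 0, 0, 0.14],
    [10, 0, 0, 0, 0, 0, 0.14],
  ],
)

```text
time_s: 8.3
tool_pos: [0.3736, 0.2234, 0.2106]
tool_rot: [179.9, 0.1, 8.5]
force: [0.8, -0.5, -0.8]
grip_width: 0.0254
```

```bash
python3 - <<'E'
from h import *
togo([.37,.226,.21],[180,0,-9.2])
E
```

```text
pos [0.3736 0.2234 0.2106] rot [1.7992e+02 8.0000e-02 8.5500e+00] w 0.025393593228870203 F [ 0.8 -0.5 -0.8] q [  40.  -14.  -65.  111.  -13.   76. -102.] t 8.3
tool shift mm [-3.13 -3.12  0.58]
turn rad [0.0016 0.0012 0.3098]
```

send_rows(
  plan=[
    [10, 0, 0, 0, 0, 0, 0.1],
    [10, 0, 0, 0, 0, 0, 0.1],
    [10, -1, -2, 0, 0, 0, 0.08],
    [10, -2, -2, 0, 0, 0, 0.03],
    [10, -8, 0, 0, 0, 0, 0],
    [10, -8, 0, 0, 0, 0, 0],
    [10, -8, 0, 0, 0, 0, 0],
    [10, -4, 0, 0, 0, 0, 0],
    [10, 0, 0, 0, 0, 0, 0],
  ],
)

```text
time_s: 9.2
tool_pos: [0.3429, 0.2322, 0.2107]
tool_rot: [179.9, 0.0, -8.8]
force: [-0.7, 0.0, -0.3]
grip_width: 0.0249
```

```bash
python3 - <<'E'
from h import *
togo([.343,.230,.21],[180,0,-9.2])
for c in("scene","top"):cv2.imwrite(f"pics/{c}0.png",env.read_camera(c)[:,:,::-1])
cv2.imwrite("pics/c.png",np.hstack([crop("top",180,160,80,115,5),crop("scene",250,120,80,115,5)]))
E
```

```text
pos [0.3429 0.2322 0.2107] rot [ 1.7991e+02  5.0000e-02 -8.8200e+00] w 0.024946254441748132 F [-0.7  0.  -0.3] q [  30.  -17.  -57.  113.  -14.   76. -121.] t 9.2
tool shift mm [0.44 2.14 0.67]
turn rad [0.0016 0.0009 0.0067]
```

View pics/c.png

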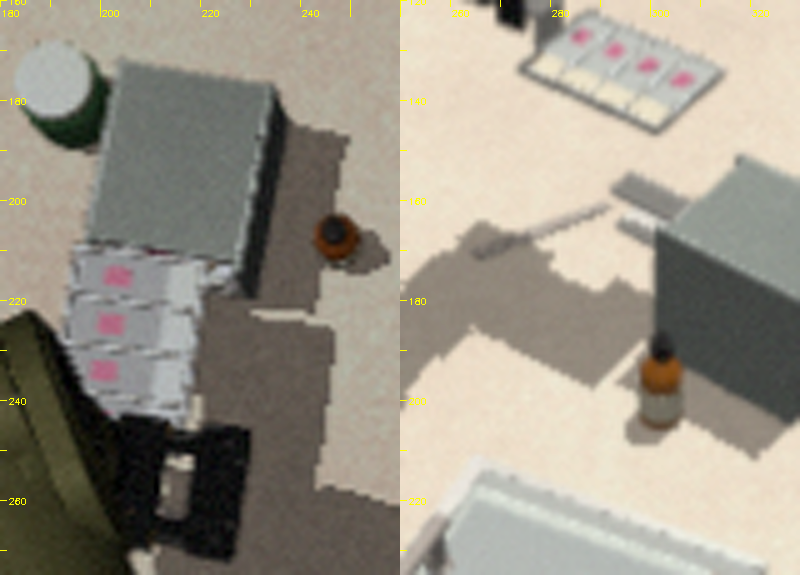

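The tray is held level in front of and above the rack, with its nose at about (200-222,209) in the top view and right of the handle in the scene view. I'll refit the tray and rack in the same pictures to get their relative lateral offset.

```bash
python3 - <<'E'
from fit import *
T=lambda X,Y:("top",180+(X+.5)/5-.5,160+(Y+.5)/5-.5); S=lambda X,Y:("scene",250+(X-399.5)/5-.5,120+(Y+.5)/5-.5)
z=.2022;p=env.get_obs()["tool_pos"];yw=np.radians(-8.8);e=np.array([np.cos(yw),np.sin(yw)])
exp=[*(p[:2]+.083*e),yw];print("expected tray",np.round(exp,4))
ts=[S(657,132)+(.06,-.042,z),S(723,73)+(.06,.042,z),S(520,68)+(-.06,-.042,z),S(592,12)+(-.06,.042,z)]
tt=[T(75,245)+(.06,.042,z),T(208,257)+(.06,-.042,z),T(188,425)+(-.06,-.042,z)]
a=fit(ts,exp);b=fit(tt,exp)
z=.123
rs=[S(740,155)+(-.063,.052,z),S(655,228)+(-.063,-.052,z),("scene",330.6,179.6,.063,-.052,z),("scene",329.6,204,.063,-.052,0)]
rt=[T(118,60)+(.063,.052,z),T(272,85)+(.063,-.052,z),T(243,258)+(-.063,-.052,z),T(93,240)+(-.063,.052,z)]
c=fit(rs,[.556,.197,-.155]);d=fit(rt,[.556,.197,-.155])
for t,r in((a,c),(b,d)):
    f=np.array([np.cos(r[2]),np.sin(r[2])]);g=np.array([-f[1],f[0]]);q=r[:2]-t[:2]
    print("rel rack-tray along/lat mm",(q@f*1e3).round(1),(q@g*1e3).round(1),"kin lat raw",((r[:2]-exp[:2])@g*1e3).round(1))
# edge angle: mid handle and rack sides in top
E
```

```text
expected tray [ 0.4259  0.2193 -0.1536]
[ 0.429   0.2125 -0.1714] yaw -9.82
[[-0.2, 0.2], [1.0, -0.2], [-0.4, 0.0], [-0.1, -0.2]]
[ 0.4262  0.2188 -0.101 ] yaw -5.79
[[-0.5, -0.6], [0.2, -0.6], [0.2, 5.1]]
[ 0.5542  0.1974 -0.1536] yaw -8.8
[[-0.2, -0.9], [0.1, -0.1], [0.6, 0.1], [-0.5, 0.8]]
[ 0.5552  0.1979 -0.152 ] yaw -8.71
[[-0.2, -1.1], [0.7, -1.9], [0.6, 1.8], [-1.5, 1.0]]
rel rack-tray along/lat mm 126.1 4.2 kin lat raw -2.0
rel rack-tray along/lat mm 130.7 -1.1 kin lat raw -1.6
```

```bash
python3 - <<'E'
from fit import *
def fitz(obs,x0,pz):
    def res(p):
        A=R.from_euler("xyz",[0,p[4],p[2]]);return np.concatenate([proj(o[0],[p[0],p[1],p[3]]+A.apply(o[3:]))[0]-o[1:3] for o in obs]+[[p[4]/pz]])
    o=least_squares(res,x0,loss="soft_l1");cov=np.linalg.inv(o.jac.T@o.jac)
    print(np.round(o.x,4),"sd",np.round(np.sqrt(np.diag(cov))*.6,4));print(np.round(res(o.x)[:-1].reshape(-1,2),1).tolist())
T=lambda X,Y:("top",180+(X+.5)/5-.5,160+(Y+.5)/5-.5); S=lambda X,Y:("scene",250+(X-399.5)/5-.5,120+(Y+.5)/5-.5)
ob=[S(657,132)+(.06,-.042,0),S(723,73)+(.06,.042,0),S(520,68)+(-.06,-.042,0),S(592,12)+(-.06,.042,0),T(75,245)+(.06,.042,0),T(208,257)+(.06,-.042,0)]
fitz(ob,[.426,.219,-.15,.2,0],1e-3);fitz(ob,[.426,.219,-.15,.2,0],1)
W=lambda X,Y:("top",286+(X+.5)/7-.5,146+(Y+.5)/7-.5); S=lambda X,Y:("scene",213+(X+.5)/6-.5,207+(Y+.5)/6-.5)
tb=[W(232,190)+(.06,-.042,0),W(476,170)+(-.06,-.042,0),W(494,340)+(-.06,.042,0),W(245,362)+(.06,.042,0)]
tbs=[S(352,155)+(.06,.042,0),S(502,208)+(.06,-.042,0),S(405,388)+(-.06,-.042,0),S(250,335)+(-.06,.042,0)]
fitz(tb+tbs,[.58,-.198,1.65,.1,0],1e-3)
h=[W(634,205)+(-.1275,-.013,0),W(638,252)+(-.1275,.013,0),S(288,443)+(-.1275,-.013,0),S(240,425)+(-.1275,.013,0)]
fitz(h,[.58,-.198,1.65,.13,0],1e-3)
b=[W(270,440)+(0,.06,0),W(535,430)+(0,-.06,0),S(155,262)+(0,-.06,0),S(272,100)+(0,.06,0)]
fitz(b,[.495,-.21,0,.134,0],1e-3)
S=lambda X,Y:("scene",250+(X-399.5)/5-.5,120+(Y+.5)/5-.5)
rs=[S(740,155)+(-.063,.052,0),S(655,228)+(-.063,-.052,0),("scene",330.6,179.6,.063,-.052,0)]
rt=[T(118,60)+(.063,.052,0),T(272,85)+(.063,-.052,0),T(243,258)+(-.063,-.052,0),T(93,240)+(-.063,.052,0)]
fitz(rs+rt,[.556,.197,-.155,.123,0],1e-3)
E
```

```text
[ 0.4247  0.222  -0.1522  0.1943  0.    ] sd [0.0011 0.0017 0.0169 0.0019 0.0006]
[[0.3, 0.0], [1.0, -0.4], [-0.1, 0.3], [-0.3, 0.0], [-0.0, -0.2], [0.4, 1.1]]
[ 0.4249  0.2218 -0.1477  0.1945  0.0128] sd [0.0012 0.0017 0.0193 0.0019 0.0257]
[[0.4, 0.2], [1.0, -0.3], [-0.1, 0.2], [-0.3, -0.2], [-0.1, -0.2], [0.4, 1.0]]
[ 0.5798 -0.1969  1.6463  0.0995 -0.    ] sd [0.0008 0.001  0.0107 0.0017 0.0006]
[[-0.7, 0.1], [0.6, -0.1], [1.0, 0.6], [0.1, 0.7], [0.4, 0.2], [0.6, -0.2], [0.4, 0.3], [-0.1, -0.4]]
[ 0.5836 -0.194   1.6207  0.1271  0.    ] sd [0.0096 0.0012 0.0754 0.0022 0.0006]
[[0.1, -0.3], [0.3, 0.9], [0.4, 0.1], [0.0, -0.2]]
[ 0.4948 -0.2082  0.0284  0.1338  0.    ] sd [0.001  0.0011 0.017  0.0026 0.0006]
[[0.2, 0.1], [-0.2, -0.0], [-0.3, 0.7], [0.4, -0.7]]
[ 0.5539  0.1982 -0.1619  0.1204 -0.    ] sd [0.0011 0.0013 0.0123 0.0022 0.0006]
[[-0.0, -0.5], [0.1, 0.2], [0.4, 0.5], [-0.0, -0.7], [0.8, -1.2], [0.3, 2.4], [-1.6, 1.3]]
```

Both cameras agree once the picked outline is taken as the tray's base edge. Triangulated, that edge is at 0.194 m, which matches the kinematics, so the tray has not drooped. The slot lies about 2.5 mm to the tool's +y. I'll descend in front of the mouth.

send_rows(
  plan=[
    [10, -3, 2.5, 0, 0, 0, 0],
    [10, -3, 0, 8, 0, 0, 0],
    [10, 0, 0, 8, 0, 0, 0],
    [10, 0, 0, 8, 0, 0, 0],
    [10, 0, 0, 8, 0, 0, 0],
    [10, 0, 0, 0, 0, 0, 0],
  ],
)

```text
time_s: 9.9
tool_pos: [0.3375, 0.2298, 0.1781]
tool_rot: [179.9, 0.1, -8.9]
force: [-0.6, -0.2, -1.1]
grip_width: 0.0248
```

```bash
python3 - <<'E'
from h import *
togo([.337,.2305,.1235],[180,0,-8.9])
E
```

```text
pos [0.3375 0.2298 0.1781] rot [ 1.7995e+02  1.3000e-01 -8.9200e+00] w 0.024805450619414394 F [-0.6 -0.2 -1.1] q [  28.  -15.  -57.  117.  -13.   72. -123.] t 9.9
tool shift mm [-0.46 -0.68 54.65]
turn rad [ 0.0009  0.0022 -0.0004]
```

send_rows(
  plan=[
    [10, 0, 0, 9, 0, 0, 0],
    [10, 0, 0, 10, 0, 0, 0],
    [10, 0, 0, 10, 0, 0, 0],
    [10, 0, 0, 10, 0, 0, 0],
    [10, 0, 0, 9, 0, 0, 0],
    [10, 0, 0, 6.5, 0, 0, 0],
    [10, 0, 0, 0, 0, 0, 0],
    [10, 0, 0, 0, 0, 0, 0],
  ],
)

```text
time_s: 10.7
tool_pos: [0.3383, 0.2303, 0.125]
tool_rot: [-180.0, 0.0, -8.9]
force: [-0.2, 0.4, -1.9]
grip_width: 0.0253
```

```bash
python3 - <<'E'
from h import *
togo([.337,.2305,.1235],[180,0,-8.9])
for c in("scene","top"):cv2.imwrite(f"pics/{c}0.png",env.read_camera(c)[:,:,::-1])
cv2.imwrite("pics/d.png",np.hstack([crop("top",185,165,66,100,6),crop("scene",262,120,66,100,6)]))
E
```

```text
pos [0.3383 0.2303 0.125 ] rot [-1.7999e+02  1.0000e-02 -8.9100e+00] w 0.025303995412718605 F [-0.2  0.4 -1.9] q [  30.  -10.  -61.  120.  -10.   65. -126.] t 10.7
tool shift mm [-1.32  0.03  1.54]
turn rad [-0.0002  0.0002 -0.0002]
```

View pics/d.png

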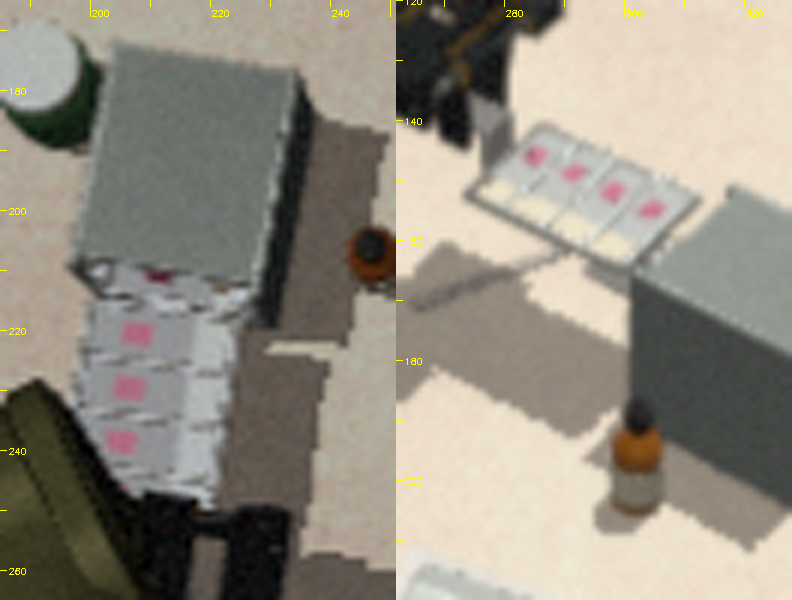

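```bash
python3 - <<'E'
from h import *
im=np.mean([cv2.imread("pics/top0.png").astype(float).mean(2)]+[env.read_camera("top").astype(float).mean(2) for _ in range(4)],axis=0)
np.save("pics/t.npy",im)
for v in list(range(174,262,4)):
    print(v,"u192:",im[v,192:246].astype(int).tolist())
E
```

```text
174 u192: [148, 148, 148, 148, 149, 130, 69, 69, 118, 140, 140, 127, 102, 92, 93, 92, 93, 92, 94, 95, 94, 94, 97, 98, 105, 111, 111, 113, 122, 119, 128, 138, 135, 132, 133, 136, 138, 139, 137, 138, 137, 134, 135, 136, 137, 138, 139, 139, 137, 136, 136, 137, 135, 134]
178 u192: [148, 151, 149, 147, 144, 110, 40, 25, 21, 26, 80, 109, 92, 92, 93, 93, 91, 93, 91, 90, 91, 90, 91, 89, 88, 89, 90, 89, 89, 89, 89, 89, 89, 90, 89, 89, 86, 87, 88, 88, 91, 103, 71, 80, 125, 134, 137, 138, 138, 140, 139, 136, 137, 138]
182 u192: [142, 109, 77, 52, 32, 27, 26, 22, 20, 74, 108, 92, 92, 91, 90, 92, 93, 93, 91, 90, 89, 91, 91, 90, 91, 90, 88, 89, 88, 88, 88, 89, 88, 90, 90, 90, 88, 89, 91, 91, 101, 87, 44, 25, 31, 116, 138, 139, 138, 138, 137, 137, 137, 138]
186 u192: [21, 19, 20, 20, 17, 19, 21, 19, 80, 116, 101, 93, 94, 94, 93, 92, 93, 91, 91, 90, 90, 90, 89, 91, 90, 89, 90, 91, 92, 90, 90, 88, 90, 90, 90, 89, 91, 92, 91, 92, 120, 70, 23, 20, 25, 50, 67, 71, 72, 72, 86, 88, 86, 87]
190 u192: [129, 123, 123, 123, 107, 69, 71, 85, 105, 104, 95, 94, 94, 92, 93, 92, 93, 94, 91, 90, 89, 91, 92, 90, 90,
[... 3607 characters left out ...]
 135, 136, 138]
250 u192: [44, 30, 45, 42, 43, 45, 44, 44, 36, 10, 15, 13, 8, 11, 13, 14, 7, 7, 9, 8, 12, 13, 11, 10, 13, 21, 24, 22, 27, 31, 42, 45, 26, 14, 12, 11, 15, 13, 13, 15, 14, 42, 66, 71, 119, 137, 133, 134, 134, 135, 138, 137, 136, 136]
254 u192: [41, 39, 37, 41, 52, 52, 56, 56, 57, 58, 40, 10, 15, 17, 7, 13, 12, 4, 11, 8, 10, 11, 11, 13, 7, 23, 44, 36, 22, 21, 15, 10, 10, 11, 10, 12, 12, 9, 12, 12, 9, 55, 69, 118, 134, 134, 131, 131, 133, 133, 134, 134, 134, 134]
258 u192: [36, 36, 35, 34, 33, 44, 63, 60, 58, 57, 57, 52, 39, 13, 9, 14, 11, 6, 8, 9, 10, 12, 13, 7, 14, 53, 72, 71, 69, 61, 31, 12, 12, 10, 10, 12, 12, 13, 9, 14, 31, 58, 67, 70, 70, 67, 69, 71, 71, 71, 70, 71, 74, 73]
```

```bash
python3 - <<'E'
from h import *
yw=np.radians(-8.9);g=np.array([-np.sin(yw),np.cos(yw)]);e=np.array([np.cos(yw),np.sin(yw)])
def L(pts,z):
    w=ray("top",pts,z)[:,:2];return (w@g*1e3).round(1),(w@e*1e3).round(0)
rr=[(233.8,178),(231.8,190),(230.8,198),(229.9,202),(228.9,206),(228,210)]
rl=[(201.7,178),(197.2,198),(196.4,202),(196.8,206)]
print("roof R",*L(rr,.123));print("roof L",*L(rl,.123))
tr=[(223.6,222),(222.8,230),(221.8,238),(220.6,242)]
for z in(.1085,.1165):print("tray R",*L(tr,z),"tray L",*L([(199,218),(197.5,222)],z))
p=env.get_obs()["tool_pos"];print("tcp lat",(p[:2]@g*1e3).round(1),"along",(p[:2]@e*1e3).round(1))
E
```

```text
roof R [230.7 231.  230.2 231.  232.2 233. ] [570. 530. 504. 491. 478. 464.]
roof L [333.6 337.2 337.7 334.3] [556. 489. 476. 463.]
tray R [242.8 241.3 240.5 242.4] [426. 400. 374. 361.] tray L [323.4 326.1] [428. 414.]
tray R [241.8 240.4 239.6 241.4] [425. 399. 373. 360.] tray L [322.1 324.8] [427. 413.]
tcp lat 279.9 along 298.8
```

In the same top picture, the roof's lateral centre is at 283.3 mm and the tray's at 283.2 mm, so they are aligned. I'll insert slowly and watch the forces.

send_rows(
  plan=[
    [10, 0, 0, 2, 0, 0, 0],
    [10, 5, 0, 0, 0, 0, 0],
    [10, 6, 0, 0, 0, 0, 0],
    [10, 6, 0, 0, 0, 0, 0],
    [10, 6, 0, 0, 0, 0, 0],
    [10, 6, 0, 0, 0, 0, 0],
    [10, 6, 0, 0, 0, 0, 0],
    [10, 0, 0, 0, 0, 0, 0],
  ],
)

```text
time_s: 11.8
tool_pos: [0.3736, 0.2247, 0.123]
tool_rot: [-179.9, 0.0, -9.0]
force: [-0.1, 0.3, -0.5]
grip_width: 0.0249
```

send_rows(
  plan=[
    [10, 6, 0, 0, 0, 0, 0],
    [10, 6, 0, 0, 0, 0, 0],
    [10, 6, 0, 0, 0, 0, 0],
    [10, 6, 0, 0, 0, 0, 0],
    [10, 6, 0, 0, 0, 0, 0],
    [10, 0, 0, 0, 0, 0, 0],
  ],
)

```text
time_s: 12.4
tool_pos: [0.4033, 0.22, 0.123]
tool_rot: [-179.9, 0.0, -9.0]
force: [-1.1, -0.3, -1.5]
grip_width: 0.0251
```

send_rows(
  plan=[
    [10, 6, 0, 0, 0, 0, 0],
    [10, 6, 0, 0, 0, 0, 0],
    [10, 6, 0, 0, 0, 0, 0],
    [10, 6, 0, 0, 0, 0, 0],
    [10, 6, 0, 0, 0, 0, 0],
    [10, 6, 0, 0, 0, 0, 0],
    [10, 4, 0, 0, 0, 0, 0],
    [10, 3, 0, 0, 0, 0, 0],
    [10, 3, 0, 0, 0, 0, 0],
    [10, 0, 0, 0, 0, 0, 0],
  ],
)

```text
time_s: 13.4
tool_pos: [0.4482, 0.213, 0.123]
tool_rot: [-180.0, 0.0, -8.9]
force: [0.4, 0.3, -0.6]
grip_width: 0.0253
```

send_rows(
  plan=[
    [10, 2, 0, 0, 0, 0, 0],
    [10, 2, 0, 0, 0, 0, 0],
    [10, 2, 0, 0, 0, 0, 0],
    [10, 2, 0, 0, 0, 0, 0],
    [10, 2, 0, 0, 0, 0, 0],
    [10, 0, 0, 0, 0, 0, 0],
  ],
)

```text
time_s: 14.0
tool_pos: [0.4581, 0.2114, 0.123]
tool_rot: [-180.0, 0.0, -8.9]
force: [-0.1, 1.1, -0.9]
grip_width: 0.0249
```

send_rows(
  plan=[
    [10, 2, 0, 0, 0, 0, 0],
    [10, 2, 0, 0, 0, 0, 0],
    [10, 2, 0, 0, 0, 0, 0],
    [10, 2, 0, 0, 0, 0, 0],
    [10, 0, 0, 0, 0, 0, 0],
  ],
)

```text
time_s: 14.5
tool_pos: [0.466, 0.2102, 0.123]
tool_rot: [-180.0, 0.0, -8.9]
force: [-0.9, 0.5, -0.3]
grip_width: 0.0252
```

send_rows(
  plan=[
    [10, 1, 0, 0, 0, 0, 0],
    [10, 1, 0, 0, 0, 0, 0],
    [10, 0, 0, 0, 0, 0, 0],
  ],
)

```text
time_s: 14.8
tool_pos: [0.467, 0.2102, 0.1228]
tool_rot: [180.0, 0.1, -8.9]
force: [-2.0, 0.8, -0.6]
grip_width: 0.025
```

send_rows(
  plan=[
    [10, 1, 0, 0, 0, 0, 0],
    [10, 1, 0, 0, 0, 0, 0],
    [10, 0, 0, 0, 0, 0, 0],
  ],
)

```text
time_s: 15.1
tool_pos: [0.4671, 0.2106, 0.1225]
tool_rot: [180.0, 0.3, -8.9]
force: [-7.5, 1.8, 0.4]
grip_width: 0.0251
```

Rear stops reached: the x force rises to 7.5 N while the motion stalls. I'll lower the tray onto the ledges.

send_rows(
  plan=[
    [10, -2, 0, 0, 0, 0, 0],
    [10, 0, 0, 1, 0, 0, 0],
    [10, 0, 0, 1, 0, 0, 0],
    [10, 0, 0, 0.5, 0, 0, 0],
    [10, 0, 0, 0, 0, 0, 0],
  ],
)

```text
time_s: 15.6
tool_pos: [0.4667, 0.2105, 0.1203]
tool_rot: [180.0, 0.1, -8.9]
force: [-6.0, 2.3, 2.2]
grip_width: 0.0247
```

send_rows(
  plan=[
    [10, 0, 0, 0.7, 0, 0, 0],
    [10, 0, 0, 0.7, 0, 0, 0],
    [10, 0, 0, 0, 0, 0, 0],
  ],
)

```text
time_s: 15.9
tool_pos: [0.4666, 0.2106, 0.1191]
tool_rot: [180.0, 0.1, -8.9]
force: [-5.2, 1.1, 1.8]
grip_width: 0.0248
```

send_rows(
  plan=[
    [10, -0.5, 0, 0.5, 0, 0, 0],
    [10, 0, 0, 0, 0, 0, 0],
    [30, 0, 0, 0, 0, 0, 0],
    [36, 0, 0, 0, 0, 0, 0],
    [45, 0, 0, 0, 0, 0, 0],
    [50, 0, 0, 0, 0, 0, 0],
    [50, 0, 0, 0, 0, 0, 0],
    [50, 0, 0, 0, 0, 0, 0],
  ],
)

```text
time_s: 16.7
tool_pos: [0.4673, 0.2099, 0.1186]
tool_rot: [180.0, -0.0, -8.9]
force: [-0.0, -0.2, -0.1]
grip_width: 0.0492
```

```bash
python3 - <<'E'
from h import *
togo([.467,.2105,.22],[180,0,-8.9])
E
```

```text
pos [0.4673 0.2099 0.1186] rot [ 1.7999e+02 -1.0000e-02 -8.9200e+00] w 0.04915954308070258 F [-0.  -0.2 -0.1] q [  28.   14.  -60.  108.   13.   65. -137.] t 16.7
tool shift mm [  -0.41   -0.55 -101.38]
turn rad [ 0.0001 -0.0002 -0.0004]
```

send_rows(
  plan=[
    [55, 0, 0, -5, 0, 0, 0],
    [60, 0, 0, -12, 0, 0, 0],
    [60, 0, 0, -20, 0, 0, 0],
    [60, 0, 0, -20, 0, 0, 0],
    [60, 0, 0, -20, 0, 0, 0],
    [60, 0, 0, -20, 0, 0, 0],
    [60, 0, 0, -10, 0, 0, 0],
  ],
)

```text
time_s: 17.4
tool_pos: [0.4681, 0.2108, 0.2282]
tool_rot: [-179.9, -0.2, -8.9]
force: [-0.4, 0.2, 0.0]
grip_width: 0.0601
```

send_rows(
  plan=[
    [60, 7.7, 34.1, 0, 0, 0, 0],
    [60, 7.7, 34.1, 0, 0, 0, 0],
    [60, 7.7, 34.1, 0, 0, 0, 0],
    [60, 7.7, 34.1, 0, 0, 0, 0],
    [60, 7.7, 34.1, 0, 0, 0, 0],
    [60, 7.7, 34.1, 0, 0, 0, 0],
    [60, 7.7, 34.1, 0, 0, 0, 0],
    [60, 7.7, 34.1, 0, 0, 0, 0],
    [60, 7.7, 34.1, 0, 0, 0, 0],
    [60, 7.7, 34.1, 0, 0, 0, 0],
    [60, 7.7, 34.1, 0, 0, 0, 0],
    [60, 7.7, 34.1, 0, 0, 0, 0],
  ],
)

```text
time_s: 18.6
tool_pos: [0.495, -0.2099, 0.2259]
tool_rot: [180.0, -0.0, -8.9]
force: [-0.4, 0.1, 0.0]
grip_width: 0.0597
```

send_rows(
  plan=[
    [60, 0, 0, 0, 0, 0, -0.146],
    [60, 0, 0, 0, 0, 0, -0.146],
    [60, 0, 0, 0, 0, 0, -0.146],
    [60, 0, 0, 0, 0, 0, -0.146],
    [60, 0, 0, 0, 0, 0, -0.146],
    [60, 0, 0, 0, 0, 0, -0.146],
    [60, 0, 0, 0, 0, 0, -0.146],
    [60, 0, 0, 0, 0, 0, -0.146],
    [60, 0, 0, 0, 0, 0, -0.146],
    [60, 0, 0, 0, 0, 0, -0.146],
    [60, 0, 0, 0, 0, 0, -0.146],
    [60, 0, 0, 0, 0, 0, -0.146],
  ],
)

```text
time_s: 19.8
tool_pos: [0.495, -0.2085, 0.2258]
tool_rot: [-180.0, 0.0, 91.8]
force: [1.2, 0.5, 0.3]
grip_width: 0.0599
```

```bash
python3 - <<'E'
from h import *
togo([.4949,-.2085,.115],[180,0,91.5])
for c in("scene","top"):cv2.imwrite(f"pics/{c}0.png",env.read_camera(c)[:,:,::-1])
cv2.imwrite("pics/e.png",np.hstack([crop("top",185,165,66,85,6),crop("scene",262,130,66,85,6)]))
E
```

```text
pos [ 0.495  -0.2085  0.2258] rot [-179.99    0.     91.82] w 0.05989255469021405 F [1.2 0.5 0.3] q [ 65.   9. -49.  98.   7.  77.  17.] t 19.8
tool shift mm [-3.0000e-02 -8.0000e-02  1.1082e+02]
turn rad [-0.0001  0.      0.0056]
```

View pics/e.png

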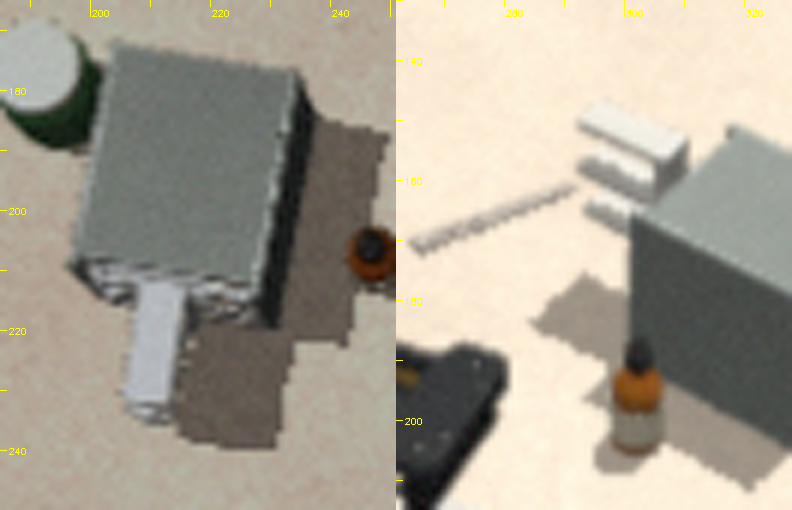

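The tray sits in the top slot with its riser at the mouth (scene view, handle at about (300,152) above the two lower handles). The bench items look unmoved. Now I'll descend on the bar.

send_rows(
  plan=[
    [60, 0, 0, 15, 0, 0, 0],
    [60, 0, 0, 15, 0, 0, 0],
    [60, 0, 0, 15, 0, 0, 0],
    [60, 0, 0, 15, 0, 0, 0],
    [60, 0, 0, 15, 0, 0, 0],
    [60, 0, 0, 14, 0, 0, 0],
    [60, 0, 0, 12, 0, 0, 0],
    [60, 0, 0, 9, 0, 0, 0],
    [60, 0, 0, 0, 0, 0, 0],
    [60, 0, 0, 0, 0, 0, 0],
  ],
)

```text
time_s: 20.9
tool_pos: [0.4953, -0.2086, 0.1158]
tool_rot: [180.0, 0.0, 91.5]
force: [0.3, 0.3, 1.1]
grip_width: 0.0597
```

send_rows(
  plan=[
    [40, 0, 0, 0, 0, 0, 0],
    [30, 0, 0, 0, 0, 0, 0],
    [22, 0, 0, 0, 0, 0, 0],
    [16, 0, 0, 0, 0, 0, 0],
    [10, 0, 0, 0, 0, 0, 0],
    [5, 0, 0, 0, 0, 0, 0],
    [5, 0, 0, 0, 0, 0, 0],
    [5, 0, 0, 0, 0, 0, 0],
  ],
  grip_force=25,
)

```text
time_s: 21.7
tool_pos: [0.4956, -0.2085, 0.1157]
tool_rot: [179.9, 0.0, 91.5]
force: [2.6, -0.6, -1.6]
grip_width: 0.0107
```

```bash
python3 - <<'E'
from h import *
togo([.4949,-.2085,.115],[180,0,91.5])
o=env.get_obs();A0=R.from_euler("xyz",o["tool_rot"],degrees=True);G=o["tool_pos"]-A0.apply([0,0,.0187]);print("grasp pt",G)
yw=np.radians(1.5);Y=np.array([-np.sin(yw),np.cos(yw),0]);X=np.array([np.cos(yw),np.sin(yw),0])
bar=G.copy();bar[2]=.134;H=bar+.18*X-[0,0,.06]
N=24;s=np.linspace(0,1,N+1);s=s*s*(3-2*s);P=[]
for t in s:
    Q=R.from_rotvec(Y*np.radians(45)*t);A=R.from_rotvec(Y*np.radians(25)*t)*A0
    P.append((H+Q.apply(bar-H)+(G-bar)+A.apply([0,0,.0187]),A))
for (p,a),(q,b) in zip(P,P[1:]):print(np.round(a.inv().apply(q-p)*1e3,1).tolist(),np.round((a.inv()*b).as_rotvec(),4).tolist())
E
```

```text
pos [ 0.4956 -0.2085  0.1157] rot [1.7993e+02 1.0000e-02 9.1480e+01] w 0.010692521974515175 F [ 2.6 -0.6 -1.6] q [ 63.  15. -48. 105.  12.  65.  12.] t 21.7
tool shift mm [ 0.06 -0.71  0.7 ]
turn rad [ 0.0012  0.0002 -0.0004]
grasp pt [ 0.4955833  -0.20853999  0.13439626]
[-0.0, 0.2, -0.7] [0.0022, -0.0, -0.0]
[-0.0, 0.6, -2.1] [0.0064, -0.0, -0.0]
[-0.0, 1.0, -3.3] [0.0102, -0.0, -0.0]
[-0.0, 1.3, -4.4] [0.0136, -0.0, -0.0]
[-0.0, 1.7, -5.3] [0.0166, -0.0, -0.0]
[-0.0, 2.1, -6.1] [0.0193, -0.0, -0.0]
[-0.0, 2.4, -6.8] [0.0215, -0.0, -0.0]
[-0.0, 2.8, -7.3] [0.0234, -0.0, -0.0]
[-0.0, 3.1, -7.7] [0.0249, -0.0, -0.0]
[0.0, 3.4, -8.0] [0.0261, -0.0, -0.0]
[0.0, 3.7, -8.1] [0.0268, -0.0, -0.0]
[0.0, 3.9, -8.2] [0.0272, -0.0, -0.0]
[0.0, 4.1, -8.1] [0.0272, -0.0, -0.0]
[0.0, 4.2, -7.8] [0.0268, -0.0, -0.0]
[0.0, 4.3, -7.5] [0.0261, -0.0, -0.0]
[0.0, 4.2, -7.1] [0.0249, -0.0, -0.0]
[0.0, 4.1, -6.6] [0.0234, -0.0, -0.0]
[0.0, 3.9, -6.0] [0.0215, -0.0, -0.0]
[0.0, 3.5, -5.3] [0.0193, -0.0, -0.0]
[0.0, 3.1, -4.5] [0.0166, -0.0, -0.0]
[0.0, 2.6, -3.7] [0.0136, -0.0, -0.0]
[0.0, 2.0, -2.7] [0.0102, -0.0, -0.0]
[0.0, 1.2, -1.7] [0.0064, -0.0, -0.0]
[0.0, 0.4, -0.6] [0.0022, -0.0, -0.0]
```

The reading of 10.7 mm matches the 12 mm bar, since the 26 mm handle also read about 1 mm low. I'll raise the cover along its arc.

send_rows(
  plan=[
    [5, 0, 0.2, -0.7, 0.002, 0, 0],
    [5, 0, 0.6, -2.1, 0.0064, 0, 0],
    [5, 0, 1.0, -3.3, 0.0102, 0, 0],
    [5, 0, 1.3, -4.4, 0.0136, 0, 0],
    [5, 0, 1.7, -5.3, 0.0166, 0, 0],
    [5, 0, 2.1, -6.1, 0.0193, 0, 0],
    [5, 0, 2.4, -6.8, 0.0215, 0, 0],
    [5, 0, 2.8, -7.3, 0.0234, 0, 0],
    [5, 0, 3.1, -7.7, 0.0249, 0, 0],
    [5, 0, 3.4, -8.0, 0.0261, 0, 0],
  ],
  grip_force=30,
)

```text
time_s: 22.7
tool_pos: [0.5172, -0.208, 0.1653]
tool_rot: [-170.5, -0.0, 91.5]
force: [4.0, -0.9, -7.0]
grip_width: 0.011
```

send_rows(
  plan=[
    [5, 0, 3.7, -8.1, 0.0268, 0, 0],
    [5, 0, 3.9, -8.2, 0.0272, 0, 0],
    [5, 0, 4.1, -8.1, 0.0272, 0, 0],
    [5, 0, 4.2, -7.8, 0.0268, 0, 0],
    [5, 0, 4.3, -7.5, 0.0261, 0, 0],
    [5, 0, 4.2, -7.1, 0.0249, 0, 0],
    [5, 0, 4.1, -6.6, 0.0234, 0, 0],
  ],
)

```text
time_s: 23.4
tool_pos: [0.5563, -0.2069, 0.2102]
tool_rot: [-159.8, -0.0, 91.4]
force: [-1.1, 0.3, -4.6]
grip_width: 0.0107
```

send_rows(
  plan=[
    [5, 0, 3.9, -6.0, 0.0215, 0, 0],
    [5, 0, 3.5, -5.3, 0.0193, 0, 0],
    [5, 0, 3.1, -4.5, 0.0166, 0, 0],
    [5, 0, 2.6, -3.7, 0.0136, 0, 0],
    [5, 0, 2.0, -2.7, 0.0102, 0, 0],
    [5, 0, 1.2, -1.7, 0.0064, 0, 0],
    [5, 0, 0.4, -0.6, 0.0022, 0, 0],
    [5, 0, 0, 0, 0, 0, 0],
    [5, 0, 0, 0, 0, 0, 0],
    [5, 0, 0, 0, 0, 0, 0],
  ],
)

```text
time_s: 24.4
tool_pos: [0.5817, -0.2063, 0.2277]
tool_rot: [-155.0, 0.0, 91.5]
force: [-4.4, 0.2, 4.3]
grip_width: 0.0111
```

```bash
python3 - <<'E'
from h import *
togo([.6,-.2085,.2],[180,0,91.5])
o=env.get_obs();A=R.from_euler("xyz",o["tool_rot"],degrees=True);G=o["tool_pos"]-A.apply([0,0,.0187])
d=G-[.4956+.18,-.2085+.0047,.074];a=161.565-np.degrees(np.arctan2(d[2],d[0]));print("grasp pt",G,"r",np.hypot(d[0],d[2]),"cover angle",a)
for c in("scene","top"):cv2.imwrite(f"pics/{c}0.png",env.read_camera(c)[:,:,::-1])
cv2.imwrite("pics/f.png",np.hstack([crop("top",185,140,100,110,4),crop("scene",200,140,100,110,4)])) if 0 else cv2.imwrite("pics/f.png",crop("scene",190,130,160,115,5))
E
```

```text
pos [ 0.5817 -0.2063  0.2277] rot [-1.5499e+02  1.0000e-02  9.1460e+01] w 0.011097539330715772 F [-4.4  0.2  4.3] q [ 37.  39. -42.  64.  26. 110.   2.] t 24.4
tool shift mm [-2.67 28.2  17.42]
turn rad [-4.365e-01  1.000e-04 -7.000e-04]
grasp pt [ 0.58964467 -0.20608649  0.24465262] r 0.19107756694862352 cover angle 44.831246394228856
```

View pics/f.png

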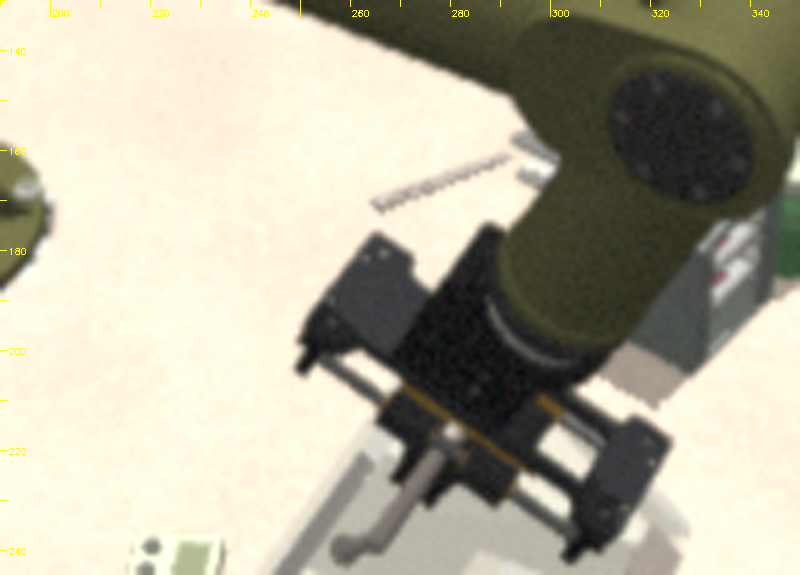

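The cover is raised: the bar is held between the fingers at (276,222), and the grip point's radius (191 mm) and angle (44.8°) fit the arc. I'll check that it holds still and that the tray and rack are undisturbed.

send_rows(
  plan=[
    [5, 0, 0, 0, 0, 0, 0],
    [5, 0, 0, 0, 0, 0, 0],
    [5, 0, 0, 0, 0, 0, 0],
    [5, 0, 0, 0, 0, 0, 0],
    [5, 0, 0, 0, 0, 0, 0],
    [5, 0, 0, 0, 0, 0, 0],
    [5, 0, 0, 0, 0, 0, 0],
    [5, 0, 0, 0, 0, 0, 0],
  ],
)

```text
time_s: 25.3
tool_pos: [0.5817, -0.2063, 0.2277]
tool_rot: [-155.0, 0.0, 91.5]
force: [-5.6, 1.7, 3.5]
grip_width: 0.0107
```

```bash
python3 - <<'E'
from h import *
togo([.6,-.2085,.2])
for c in("scene","top"):cv2.imwrite(f"pics/{c}0.png",env.read_camera(c)[:,:,::-1])
cv2.imwrite("pics/g.png",crop("top",180,140,225,130,3)[:, :800])
cv2.imwrite("pics/g.png",np.vstack([crop("top",180,150,220,100,3),np.zeros((6,660,3),np.uint8),cv2.copyMakeBorder(np.hstack([crop("top",190,165,55,75,3*1),crop("scene",190,200,150,75,3)]),0,0,0,45,cv2.BORDER_CONSTANT)[:,:660]]))
E
```

```text
pos [ 0.5817 -0.2063  0.2277] rot [-1.550e+02  1.000e-02  9.146e+01] w 0.010731983614519242 F [-5.6  1.7  3.5] q [ 37.  39. -42.  64.  26. 110.   2.] t 25.3
tool shift mm [-2.65 28.19 17.41]
```

View pics/g.png

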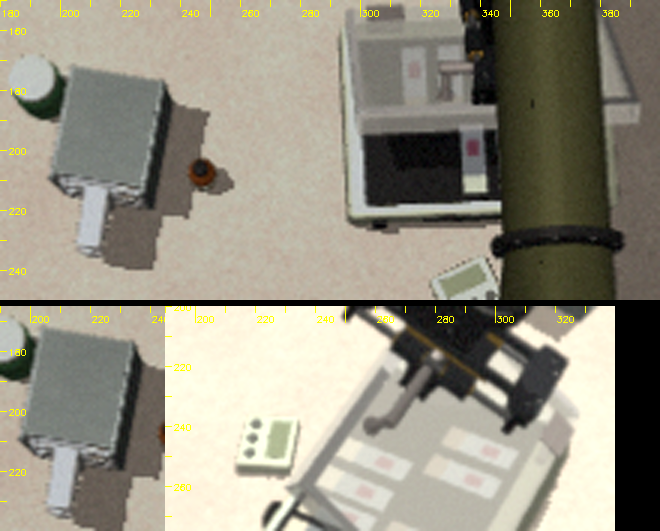

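```bash
python3 - <<'E'
from h import *
yw=np.radians(-8.9);e=np.array([np.cos(yw),np.sin(yw)]);g=np.array([-e[1],e[0]])
im=env.read_camera("top").astype(float).mean(2)
for v in range(204,240,2):print(v,im[v,203:218].astype(int).tolist())
t=ray("top",[(205.3,231.4),(213,232)],.137)[:,:2];f=ray("top",[(196.8,208.5),(226.5,212.5)],.123)[:,:2]
print("tip along/lat",(t@e*1e3).round(1),(t@g*1e3).round(1),"roof front",(f@e*1e3).round(1),(f@g*1e3).round(1))
E
```

```text
204 [105, 107, 105, 108, 102, 103, 99, 105, 102, 104, 106, 100, 105, 103, 103]
206 [105, 106, 103, 100, 105, 104, 101, 102, 109, 103, 104, 106, 104, 103, 103]
208 [76, 88, 105, 115, 111, 107, 105, 102, 104, 104, 102, 102, 103, 100, 103]
210 [128, 129, 131, 129, 127, 121, 122, 125, 129, 112, 98, 84, 85, 94, 104]
212 [97, 101, 88, 84, 102, 146, 158, 158, 157, 159, 153, 129, 119, 107, 110]
214 [115, 80, 56, 56, 92, 142, 161, 162, 163, 162, 164, 162, 137, 81, 96]
216 [143, 140, 142, 115, 120, 155, 164, 168, 163, 163, 161, 161, 108, 50, 50]
218 [146, 152, 148, 133, 140, 163, 167, 165, 162, 160, 165, 145, 97, 60, 49]
220 [147, 145, 145, 134, 144, 163, 163, 162, 163, 165, 163, 128, 83, 68, 68]
222 [150, 149, 151, 145, 153, 164, 161, 162, 164, 163, 162, 114, 70, 121, 106]
224 [148, 149, 135, 141, 163, 164, 160, 161, 161, 164, 149, 105, 68, 73, 78]
226 [144, 149, 136, 141, 164, 162, 162, 164, 163, 165, 132, 89, 67, 73, 75]
228 [147, 146, 144, 153, 163, 162, 162, 162, 162, 162, 120, 74, 75, 79, 81]
230 [142, 129, 136, 163, 164, 163, 166, 165, 160, 157, 113, 89, 88, 77, 78]
232 [148, 146, 135, 129, 130, 119, 102, 98, 107, 104, 77, 72, 80, 82, 77]
234 [149, 146, 150, 140, 126, 122, 119, 102, 95, 119, 100, 75, 75, 79, 77]
236 [147, 150, 144, 148, 152, 148, 149, 150, 149, 145, 147, 111, 80, 77, 80]
238 [150, 150, 149, 148, 146, 148, 149, 148, 148, 147, 148, 145, 146, 115, 82]
tip along/lat [385.  386.6] [291.9 267.5] roof front [455.1 455.7] [332.9 236.6]
```

```bash
python3 -c "
from h import *
togo([.6,-.2,.2]);env.sign_off()"
```

```text
pos [ 0.5817 -0.2063  0.2277] rot [-1.5499e+02  1.0000e-02  9.1460e+01] w 0.011320926350265458 F [-4.1  2.   4.8] q [ 37.  39. -42.  64.  26. 110.   2.] t 25.45
tool shift mm [ 5.85 28.41 17.32]
the job is handed in; nothing more can be done
```

I slid the aluminium tray into the rack's top slot until it met the rear stops, lowered it onto the ledges and let go. Then I gripped the cover's bar, raised the cover along its arc and handed in at 25.5 s, still holding it; sign-off gave no verdict.

**Tray:** Pushing gave a 7.5 N reaction with the tray no longer moving, which I took as the rear stops. In the last top picture its handle tip is 69.5 mm in front of the roof edge, against 67.5 mm when fully home, so about 2 mm ± 2 mm short. The handle looked 3–5 mm off centre sideways. That disagrees with the 0.1 mm offset I measured before inserting, but the slot's side play of about 4 mm keeps it inside the 7 mm limit.

**Cover:** The arm's pose puts the cover at about 44.8°. The grip point is 191 mm from the hinge, against 190 mm nominal. The pose did not change over the last second, and the gripper's force reading was about 6 N, including some sideways strain.

**Other things:** The two lower trays, jar, oil bottle and timer looked unmoved in the final pictures; I did not look at the slide box, forceps or wash bottle again at the end.

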